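# Open the plate exposure unit past its hidden safety catch

## Task

Open the grey exposure unit: swing its latch arm a quarter turn clear of the lid, then raise the lid by its front lip just a little until the hidden safety catch stops it, and pause there. Feel along under the lip for the catch's paddle, push it sideways to the left and, keeping it pushed, raise the lid past it; swing the lid up until it stands by itself at least 50 degrees open, and let go. Be gentle with the small catch (never force it, by hand or by heaving on the lid) and leave the jar, roller and knife alone.

Things in the scene. Friction and masses are not known exactly. Their poses are not given: they have to be found in the camera images.
- unit: Exposure unit: fixed grey steel box 220 (x) x 260 (y) x 110 mm high, 6 mm steel lid hinged along its far top edge (x = +110 mm). Origin: centre of its underside, on the work surface; z up, x from front to hinge, y to the left seen from the front. The front wall's outer face is at x = -110 mm. Directions in all other entries are those of this frame.
- lid_hinge (a point): Middle of the lid's hinge line, at the far top edge of the box, 110 mm up; the hinge line runs along the unit's y.
- lid_lip (a point): Middle of the lid's front edge, at its underside; moves with the lid; 255 mm from the hinge line. The lid plate (6 mm thick, 260 mm wide) overhangs the front wall by 35 mm as a finger lip, its underside 110 mm above the work surface when shut; free space below it.
- lid (a joint): Lid angle, rad: 0 shut, grows as the front rises, to 1.35. A stiff hinge holds it wherever left; raising takes 4 to 6 N at the lip, lowering 0.3 to 2 N. With the latch clear it can be raised to about 0.11 (lip up about 27 mm), where the safety catch stops it. Once the catch is pushed aside and the lid is beyond 0.17, the catch cannot hold it any more.
- latch_knob (a point): Top centre of the upright black knob of the latch arm, 16 mm across; the knob stands up from z = 125 to 167 mm, free on all sides, over the lid near its right-hand (-y) edge. The flat steel arm under it lies about 2 mm above the lid, its top at z = 127 mm.
- latch_pivot (a point): The latch arm's upright pivot axis, beside the right-hand wall of the unit (24 mm outside the lid's edge), at the height of the arm's top. The knob's axis circles it at 55 mm radius.
- latch (a joint): Angle of the latch arm in rad: 0 = arm points to +y across the lid and holds it down; grows as the knob swings towards +x, away from the front, to 1.6 where the arm lies along the side of the unit. It is clear of the lid beyond 1.35. It turns with light friction (about 1.3 N at the knob) and stays where it is left.
- front_mid (a point): Middle of the front wall's outer face, 80 mm up (fixed). Hidden under the lip stands the catch's flat steel paddle, 5 mm thick in y, reaching from 4 to 30 mm out from this wall (5 mm short of the lip's edge), at heights 50 to 104 mm. It lies somewhere within 45 mm of this point to either side along y, not measured: hidden from above, to be found by feel.
- catch (a joint): Travel of the safety catch, m: 0 at rest (engaged), end stop 0.020; clear of the lid beyond 0.013, i.e. 12 mm of sideways push. Pushed on its right side towards +y, the paddle slides 2 parts left to 1 part outward against a spring: about 1 N at first, 2 to 5 N when clear. It does not give towards -y, and springs back when let go. Over 15 N from the fingers or 25 N from the lid bends it.
- ink_jar: Bystander: a closed ink jar, 80 mm across, 85 mm high, left of the unit. Origin: centre of its underside.
- brayer: Bystander: an ink roller lying on the table left of the jar, about 170 mm long, 100 mm wide and 40 mm high. Origin: on the table under its middle.
- ink_knife: Bystander: an ink knife with a wooden handle, 200 mm long, lying on the table right of the unit. Origin: underside of its middle.

How it is judged:
On the way, in this order (a step that is already met when the one before it is completed fails the run):
1. the latch arm is swung clear while the lid is still shut (value of joint latch above 1.3 rad and value of joint lid below 0.03 rad), for 0.1 s.
2. the lid is raised slightly, held by the safety catch at rest (value of joint lid between 0.05 and 0.14 rad and value of joint catch below 0.006 m), for 0.3 s.
3. the safety catch is pushed aside while the lid is slightly raised (value of joint catch above 0.012 m and value of joint lid between 0.04 and 0.25 rad), for 0.05 s.
At the end, for the whole second after the job is handed in: The lid stands open by itself at more than 0.82 rad (47 degrees) and at rest, the latch arm is still swung clear (over 1.3 rad) and the safety catch has sprung back (under 6 mm) (value of joint lid between 0.82 and 1.4 rad and velocity of joint lid between -0.05 and 0.05 rad/s and value of joint latch above 1.3 rad and value of joint catch below 0.006 m); the robot touches nothing.
It fails at once if the catch is pushed with more than 15 N (contact force between the fingers and catch above 15 N).
It fails at once if the lid is heaved against the catch with more than 25 N (contact force between lid and catch above 25 N).
It fails at once if the ink jar, roller or knife is disturbed (moved over 30 mm) (distance of any of ink_jar, brayer, ink_knife from where it was at the start of the episode above 0.03 m).
It also fails if it takes over 64 s, if anything falls off the work surface, if the arm or the gripper's body presses on something with over 40 N, if the wrist force passes 120 N, or if a joint passes its speed limit or range.

## Robot

A 6-joint arm with a two-finger parallel gripper is mounted at the origin on the work surface. World frame = base frame: x ahead of the robot, y to its left, z up, the work surface at z = 0. Lengths are in m, angles in rad, forces in N, time in s.
With the tool pointing down it reaches from about 0.275 to 0.75 m from the base axis. Payload 10.2 kg.
Tool frame: the origin (TCP) lies midway between the tips of the shut fingers; the grasp point (between the pads) lies 19 mm behind it (env.hold_point_z is the distance from the TCP to the grasp point, in m); z points along the fingers, y is the line along which they close (so a half turn about z gives the same grasp; the last joint's range is limited). The gripper opens to 85 mm and grips with 20 to 120 N. Pads are 22 mm wide; open, the fingers measure 114 mm over their backs; the gripper's body (76 mm by 85 mm) begins 54 mm behind the grasp point. The pads swing forward as they close: fully open they stand 13 mm farther back than shut.
Start: joints at [-1.376, 0.313, 1.498, -0, 1.331, -0.223], TCP at [0.213, -0.48, 0.231] pointing down, gripper open.
Joint ranges: [-2.94, 2.94], [-0.97, 2.17], [0.19, 2.56], [-1.23, 4.37], [0.02, 3.11], [-2.88, 2.88]. Speed limits (rad/s): [2.39, 2.39, 3.01, 3.14, 3.14, 3.14].

## Interface

Orientations are given as a unit quaternion [x, y, z, w].
In Python, from bench import env, kinematics, monitor, eyes, job gives the robot as it stands. The module is installed in compiled form; this text tells all that it offers. Calls block until the motion is done:
- env.reach(position, orientation): joint-space move of the TCP to a pose.
- env.movel(position, velocity=0.15, frame=None, guard=None): straight line of the TCP; frame=None keeps the orientation; velocity is the mean speed in m/s. With guard (N) it stops when the force on the tool has changed by that much, and returns True; else False.
- env.set_joints(angles): joint-space move.
- env.release() and env.close_gripper(effort=None): open the fingers fully, or close them until they stop; effort is the grip in N (None keeps the last).
- env.hold(seconds).
- kinematics.ik(position, orientation): joint angles nearest the present ones, or None.
- monitor.sense(): the state.
- eyes.grab_frame(name): name is "scene" or "side" or "wrist"; returns a dict with "frame" (400x640x3 uint8, red, green, blue), "mtx" (3x3 intrinsics, pixels), "view" (4x4, takes a point from world to camera coordinates). Camera axes: x right, y down, z forward; pixel columns grow to the right and rows downward; lengths in m; the calibration is good to about 2 mm. A picture is of the moment at which its call begins. There is no depth.
A pose or a line that the arm cannot do raises env.MotionError and nothing moves.
- job.hand_in(): hands the job in; it is judged then, once.
The state is a dict: "clock": time; "joints": joint angles; "qvel": joint speeds; "joint_efforts": joint torques, N m; "position": TCP position; "ee_rot": TCP orientation; "contact_force": force on the tool from outside, world axes, zero at the start; "ft_torque": the same for the moment, N m; "finger_gap": opening from 0.0 (shut) to 1.0 (fully open); "gripper_force": force on a finger pad.
Only numpy, scipy, OpenCV 4.12 (cv2) and the standard library are available. Lean on these libraries where they do the work, as an engineer would, in place of code of your own. Each camera call takes 0.05 s, during which the arm holds its last target. There are 200 camera calls.

## Working session

There is one attempt and no reset: what is moved stays moved. The work goes in short steps, each a Python script; the robot and the scene stay as the last script left them, time stands still between calls to the robot, and variables do not carry over. Pictures are saved under pics/ and viewed, at most 10 in all, crops included, and the job is handed in when it is done.

```bash
mkdir -p pics; python3 - <<'E'
from bench import env, kinematics, monitor, eyes, job
import cv2,pickle
for n in ["scene","side"]:
    d=eyes.grab_frame(n); pickle.dump(d,open(f"pics/{n}0.pkl","wb"))
    cv2.imwrite(f"pics/{n}0.png",d["frame"][:,:,::-1]); print(n,d["mtx"],d["view"])
s=monitor.sense();print({k:s[k] for k in s})
E
```

```text
scene [[382.65821723   0.         324.2295151 ]
 [  0.         382.65821723 199.91222043]
 [  0.           0.           1.        ]] [[ 0.57331422  0.81929928 -0.00771359 -0.4536516 ]
 [ 0.70615902 -0.49887359 -0.50245854 -0.3458479 ]
 [-0.41551203  0.2826196  -0.86456689  1.44417065]
 [ 0.          0.          0.          1.        ]]
side [[414.92998506   0.         317.49917676]
 [  0.         414.92998506 194.76271178]
 [  0.           0.           1.        ]] [[-0.93878937 -0.344228    0.01347573  0.61351691]
 [-0.20629999  0.5304391  -0.8222376   0.17381191]
 [ 0.27588915 -0.77468796 -0.56898483  0.94130774]
 [ 0.          0.          0.          1.        ]]
{'clock': 0.1, 'joints': array([-1.37642993e+00,  3.13419580e-01,  1.49836733e+00, -3.61848726e-05,
        1.33100145e+00, -2.23356807e-01]), 'qvel': array([-0.00214866, -0.00106448, -0.00193678,  0.00038134,  0.00011175,
        0.00056408]), 'joint_efforts': array([ 2.53748563e-03, -4.12898076e+01, -2.60143697e+01, -1.88502140e-04,
        3.05728085e-03, -1.89400333e-05]), 'position': array([ 0.21293714, -0.47962208,  0.2307769 ]), 'ee_rot': array([ 9.78266523e-01,  2.07350555e-01, -8.90465136e-06, -5.98043881e-04]), 'contact_force': array([-0.2078157 ,  0.44589516, -0.37105902]), 'ft_torque': array([-0.04757967,  0.02901733, -0.015264  ]), 'gripper_force': 0.0, 'finger_gap': 0.9977478505039756}
```

View pics/scene0.png

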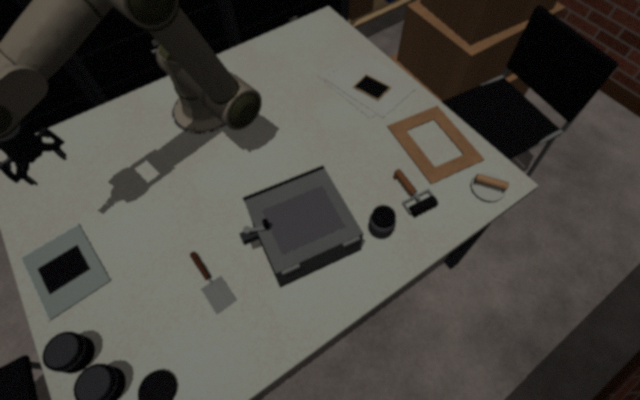

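View pics/side0.png

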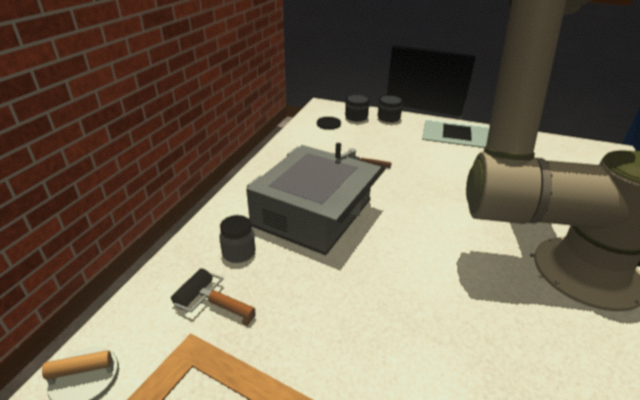

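The scene view shows the unit's lid with corners at about (245,194), (322,168), (361,237) and (282,275). The knob is near (266,222), with the lip facing the robot. The side view shows the knob near (338,150) and the lip's corner near (384,163). I'll enlarge both to read the corners.

```bash
python3 - <<'E'
import cv2,numpy as np
a=cv2.imread("pics/scene0.png")[155:290,230:370]; b=cv2.imread("pics/side0.png")[135:255,240:395]
f=lambda i:cv2.resize(np.clip(i.astype(float)*1.5,0,255).astype(np.uint8),(400*1,int(400*i.shape[0]/i.shape[1])),interpolation=cv2.INTER_CUBIC)
a,b=f(a),f(b);h=max(len(a),len(b));p=lambda i:cv2.copyMakeBorder(i,0,h-len(i),0,0,0)
cv2.imwrite("pics/crop.png",np.hstack([p(a),p(b)]));print(a.shape,b.shape)
E
```

```text
(385, 400, 3) (309, 400, 3)
```

View pics/crop.png

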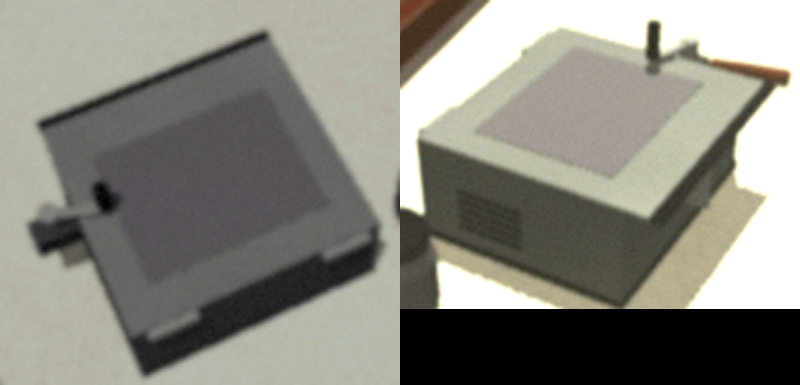

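The left crop shows lid corners at (40,123), (266,32), (378,228) and (135,338), with the knob top at (101,185). The right crop shows corners at (20,136), (250,217), (372,80) and (160,28), with the knob top at (254,22).

```bash
cat > h.py <<'E'
import pickle,numpy as np
def ray(d,uv):
    R,t=d["view"][:3,:3],d["view"][:3,3]
    return -R.T@t, R.T@np.linalg.solve(d["mtx"],[*uv,1])
def plane(d,uv,z):
    o,v=ray(d,uv); return o+v*(z-o[2])/v[2]
def cross(rays):
    A=b=0
    for o,v in rays:
        v=v/np.linalg.norm(v);P=np.eye(3)-np.outer(v,v);A=A+P;b=b+P@o
    return np.linalg.solve(A,b)
E
python3 - <<'E'
from h import *
np.set_printoptions(precision=4,suppress=True)
A=pickle.load(open("pics/scene0.pkl","rb"));B=pickle.load(open("pics/side0.pkl","rb"))
a=lambda p:(230+p[0]*140/400,155+p[1]*140/400); b=lambda p:(240+p[0]*155/400,135+p[1]*155/400)
pa=dict(FR=(40,123),FL=(266,32),HL=(378,228),HR=(135,338),K=(101,185))
pb=dict(FR=(372,80),FL=(250,217),HL=(20,136),HR=(160,28),K=(254,22))
for k in pa:
    z=.167 if k=='K' else .116
    print(k,plane(A,a(pa[k]),z),plane(B,b(pb[k]),z),cross([ray(A,a(pa[k])),ray(B,b(pb[k]))]))
E
```

```text
FR [ 0.5058 -0.0833  0.116 ] [ 0.5037 -0.094   0.116 ] [ 0.5047 -0.0847  0.1194]
FL [0.546  0.1685 0.116 ] [0.5498 0.1653 0.116 ] [0.5483 0.1678 0.1186]
HL [0.796  0.1251 0.116 ] [0.787  0.1263 0.116 ] [0.7921 0.1244 0.1128]
HR [ 0.7556 -0.1231  0.116 ] [ 0.7453 -0.1186  0.116 ] [ 0.7509 -0.1241  0.1111]
K [ 0.6294 -0.0761  0.167 ] [ 0.626  -0.0763  0.167 ] [ 0.6274 -0.0765  0.166 ]
```

```bash
cat >> h.py <<'E'
from bench import env, kinematics, monitor, eyes, job
from scipy.spatial.transform import Rotation as Ro
np.set_printoptions(precision=4,suppress=True)
O=np.array([.667,.018,0]); Ru=Ro.from_euler('z',-9.2,degrees=True)
U=lambda x,y,z:O+Ru.apply([x,y,z])
inU=lambda p:Ru.inv().apply(np.asarray(p)-O)
def quat(z,y):  # tool z and y axes given in the unit frame
    z,y=Ru.apply(z),Ru.apply(y); return Ro.from_matrix(np.c_[np.cross(y,z),y,z]).as_quat()
PIV=np.array([-.024,-.154])
def knob(f,z,s):
    return U(*(PIV+.055*np.array([np.sin(f),np.cos(f)])),z), quat([0,0,-1],s*np.array([np.cos(f),-np.sin(f),0]))
T=np.radians(50)
def flat(s=1): # tool along +x, closing axis rolled: one finger low-left, other high-right
    return quat([1,0,0],s*np.array([0,np.sin(T),-np.cos(T)]))
def F(): return Ru.inv().apply(monitor.sense()["contact_force"])
def stat(*a):
    s=monitor.sense(); print(*a,"t",round(s["clock"],2),"U",inU(s["position"]),"F",F(),"gap",round(s["finger_gap"],2))
E
python3 - <<'E'
from h import *
for s in (1,-1):
    for f in (0,.75,1.5): print(s,f,kinematics.ik(*knob(f,.135,s)))
    for p in [(-.2,-.115,.09),(-.105,-.115,.1),(-.105,.03,.1),(-.105,-.05,.07),(-.06,-.03,.3)]: print(s,p,kinematics.ik(U(*p),flat(s)))
E
```

```text
1 0 [-0.3054  0.6284  1.2734 -0.      1.2398 -0.1448]
1 0.75 [-0.3193  0.7105  1.1305 -0.      1.3006  0.5912]
1 1.5 [-0.3681  0.7521  1.0565 -0.      1.333   1.2924]
1 (-0.2, -0.115, 0.09) None
1 (-0.105, -0.115, 0.1) [-0.5334  0.8354  2.3439  2.7685  1.6059  0.8589]
1 (-0.105, 0.03, 0.1) [-0.0353  0.8245  2.2444  3.2672  1.4986  0.8636]
1 (-0.105, -0.05, 0.07) [-0.3056  0.9318  2.2905  2.9961  1.6506  0.861 ]
1 (-0.06, -0.03, 0.3) [-0.2255  0.2411  2.1933  3.0562  0.8654  0.9281]
-1 0 None
-1 0.75 [-0.3193  0.7105  1.1305 -0.      1.3006 -2.5504]
-1 1.5 [-0.3681  0.7521  1.0565 -0.      1.333  -1.8492]
-1 (-0.2, -0.115, 0.09) None
-1 (-0.105, -0.115, 0.1) [-0.5334  0.8354  2.3439  2.7685  1.6059 -2.2827]
-1 (-0.105, 0.03, 0.1) [-0.0353  0.8245  2.2444  3.2672  1.4986 -2.278 ]
-1 (-0.105, -0.05, 0.07) [-0.3056  0.9318  2.2905  2.9961  1.6506 -2.2806]
-1 (-0.06, -0.03, 0.3) [-0.2255  0.2411  2.1933  3.0562  0.8654 -2.2135]
```

```bash
python3 - <<'E'
from h import *
p,q=knob(0,.24,1); env.reach(p,q)
p,q=knob(0,.135,1); print(env.movel(p,.12,guard=8)); stat("down")
env.close_gripper(20); stat("grip")
for f in np.linspace(.25,1.5,6):
    env.movel(knob(f,.135,1)[0],.1,frame=knob(f,.135,1)[1])
stat("swung")
env.release(); p,q=knob(1.5,.24,1); env.movel(p,.2); stat("up")
import cv2
d=eyes.grab_frame("scene")
cv2.imwrite("pics/s1.png",cv2.resize(d["frame"][150:300,200:400,::-1],(600,450)))
for x in (-.19,-.18,-.17,-.16,-.15): print(x,[kinematics.ik(U(x,y,z),flat()) is not None for y in(-.2,-.115,0) for z in (.07,.1)])
E
```

```text
False
down t 3.21 U [-0.0236 -0.0991  0.1359] F [-0.7657  0.3783  0.2074] gap 1.0
grip t 3.84 U [-0.0239 -0.0989  0.1352] F [-0.0343  0.4181  1.3469] gap 0.18
swung t 6.24 U [ 0.0329 -0.1505  0.1356] F [11.6054 -0.4164 -2.2543] gap -0.0
up t 7.7 U [ 0.0305 -0.1501  0.2385] F [-0.3172  0.3946 -0.4588] gap 1.0
-0.19 [True, True, True, True, True, True]
-0.18 [True, True, True, True, True, True]
-0.17 [True, True, True, True, True, True]
-0.16 [True, True, True, True, True, True]
-0.15 [True, True, True, True, True, True]
```

View pics/s1.png

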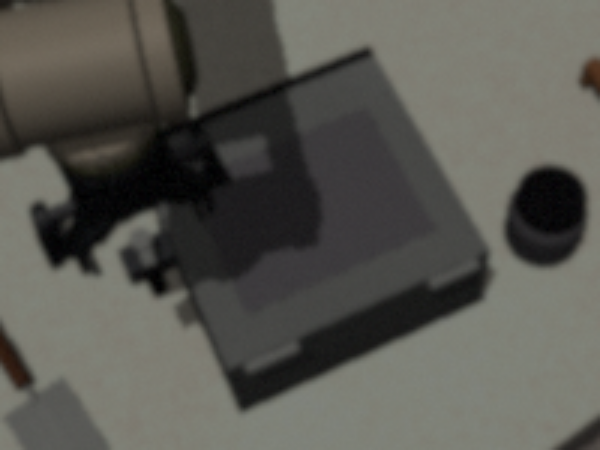

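The fingers ended up fully shut, so the knob slipped out near the end of the swing. I'll move the arm clear towards the next pose and look again.

```bash
python3 - <<'E'
from h import *
import cv2
env.reach(U(-.17,-.12,.3),flat()); stat()
d=eyes.grab_frame("scene");pickle.dump(d,open("pics/s2.pkl","wb"));e=eyes.grab_frame("side");pickle.dump(e,open("pics/e2.pkl","wb"))
f=lambda i:cv2.resize(np.clip(i[:,:,::-1]*1.6,0,255).astype(np.uint8),(400,400),interpolation=cv2.INTER_CUBIC)
cv2.imwrite("pics/s2.png",np.hstack([f(d["frame"][180:280,220:320]),f(e["frame"][110:210,290:390])]))
E
```

```text
t 9.91 U [-0.1696 -0.1201  0.3003] F [-0.4898 -0.1234  0.7914] gap 1.0
```

View pics/s2.png

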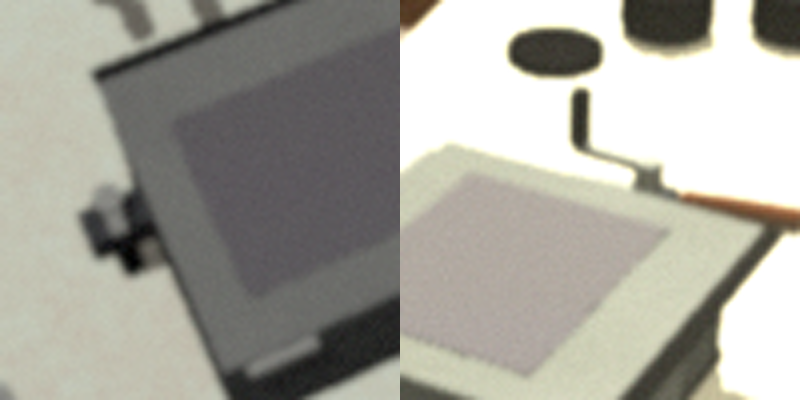

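The side crop clearly shows the knob top at (180,93), with the arm swung along the side. The scene crop has the dark knob near (128,240).

```bash
python3 - <<'E'
from h import *
d=pickle.load(open("pics/s2.pkl","rb"));e=pickle.load(open("pics/e2.pkl","rb"))
for p in [inU(plane(e,(290+180/4,110+92/4),.167)),inU(plane(d,(220+128/4,180+240/4),.167))]:
    v=p[:2]-PIV; print(p,v,np.arctan2(v[0],v[1]),np.hypot(*v))
# pivot top
print(inU(plane(e,(290+248/4,110+165/4),.130)))
E
```

```text
[ 0.0104 -0.1496  0.167 ] [0.0344 0.0044] 1.4427029190880738 0.0347042606695339
[ 0.0177 -0.1514  0.167 ] [0.0417 0.0026] 1.5077184633787302 0.04175772979400524
[-0.0465 -0.1425  0.13  ]
```

The arm started at about 0.3 rad, so the pivot lies at x≈-0.041. The knob now gives latch ≈1.5 rad, which is well clear. Next I'll raise the lid slightly with shut fingers right of the paddle.

```bash
python3 - <<'E'
from h import *
env.close_gripper(20)
env.movel(U(-.175,-.113,.08),.2); stat("low")
print(env.movel(U(-.122,-.113,.08),.08,guard=6)); stat("in")
g=env.movel(U(-.122,-.113,.1),.04,guard=2.5); stat("touch",g)
z=inU(monitor.sense()["position"])[2]
for i in range(16):
    z+=.002; g=env.movel(U(-.122,-.113,z),.03,guard=9); stat(i,g)
    if g or F()[2]<-11: break
E
```

```text
Traceback (most recent call last):
bench.MotionError: the arm cannot follow that straight line within its joint ranges
```

```bash
python3 - <<'E'
from h import *
A=pickle.load(open("pics/scene0.pkl","rb"))
print("knife",inU(plane(A,(193,252),.01)),inU(plane(A,(218,300),.005)))
for x in (-.175,-.165,-.155): print(x,[kinematics.ik(U(x,-.113,z),flat()) is not None for z in np.arange(.08,.31,.02)])
q0=monitor.sense()["joints"];print(q0)
for z in (.08,.3):print(kinematics.ik(U(-.17,-.113,z),flat()))
E
```

```text
knife [-0.101  -0.3229  0.01  ] [ 0.0679 -0.3008  0.005 ]
-0.175 [True, True, True, True, False, False, False, False, False, False, True, True]
-0.165 [True, True, True, True, True, True, True, True, True, True, True, True]
-0.155 [True, True, True, True, True, True, True, True, True, True, True, True]
[-0.6709 -0.0244  2.5161  2.5289  1.0145  1.2281]
[-0.6399  0.9889  2.488   2.6385  1.8671  0.7133]
[-0.6399 -0.0238  2.5155  2.5633  1.004   1.2098]
```

```bash
python3 - <<'E'
from h import *
env.movel(U(-.163,-.113,.3),.2)
env.movel(U(-.163,-.113,.08),.2); stat("low")
print(env.movel(U(-.122,-.113,.08),.08,guard=6)); stat("in")
g=env.movel(U(-.122,-.113,.1),.04,guard=2.5); stat("touch",g)
z=inU(monitor.sense()["position"])[2]
for i in range(16):
    z+=.002; g=env.movel(U(-.122,-.113,z),.03,guard=9); stat(i,g)
    if g or F()[2]<-11: break
E
```

```text
low t 12.28 U [-0.163  -0.1131  0.0807] F [-0.3207  0.9637  0.4814] gap 0.0
False
in t 12.95 U [-0.1223 -0.1129  0.0802] F [-0.4343 -0.1186 -0.6112] gap -0.0
touch True t 13.41 U [-0.1222 -0.113   0.0976] F [ 0.1779 -0.329  -0.0105] gap 0.0
0 False t 13.66 U [-0.1221 -0.113   0.0995] F [-1.6832 -0.5759 -2.3554] gap 0.0
1 False t 13.91 U [-0.1221 -0.113   0.1013] F [-1.6841 -1.1256 -5.6595] gap 0.0
2 False t 14.16 U [-0.122  -0.113   0.1036] F [-1.0015 -0.7572 -4.8516] gap -0.0
3 False t 14.41 U [-0.122  -0.113   0.1058] F [-1.5206 -1.149  -4.2118] gap -0.0
4 False t 14.66 U [-0.1219 -0.113   0.1078] F [ 0.1882  0.0979 -4.7209] gap 0.0
5 False t 14.91 U [-0.1219 -0.113   0.1098] F [ 1.1483 -0.3327 -4.6738] gap -0.0
6 False t 15.16 U [-0.1219 -0.113   0.1118] F [ 2.6615 -0.0265 -5.2866] gap 0.0
7 False t 15.41 U [-0.122  -0.113   0.1138] F [ 2.5727 -0.8581 -4.8633] gap -0.0
8 False t 15.66 U [-0.122  -0.113   0.1158] F [ 4.0386 -0.8373 -5.7699] gap -0.0
9 False t 15.91 U [-0.122  -0.113   0.1178] F [ 2.7391 -0.4538 -5.7274] gap -0.0
10 False t 16.16 U [-0.122  -0.1129  0.1197] F [ 3.8716 -0.5897 -5.1058] gap 0.0
11 False t 16.41 U [-0.122  -0.113   0.1218] F [ 3.2852  0.9277 -5.2662] gap -0.0
12 False t 16.66 U [-0.1221 -0.113   0.1229] F [ 6.2524 -0.0094 -9.8092] gap -0.0
13 False t 16.91 U [-0.1222 -0.113   0.1234] F [ 10.3777  -0.7828 -19.5172] gap -0.0
```

The catch stopped the lid at TCP z = 0.123, about 24 mm above first contact. I'll unload, open the fingers below, and sweep left for the paddle.

```bash
python3 - <<'E'
from h import *
env.movel(U(-.122,-.113,.086),.1); stat("down")
env.release(); stat("open")
print(env.movel(U(-.106,-.113,.086),.06,guard=5)); stat("in")
y=-.113; F0=F()
while y<.03:
    y+=.004; g=env.movel(U(-.106,y,.086),.03,guard=2.5); stat(g)
    if g: break
E
```

```text
down t 17.46 U [-0.122  -0.113   0.0867] F [ 0.3215 -0.6888  0.0161] gap 0.0
open t 18.24 U [-0.122 -0.113  0.086] F [0.4802 0.0709 0.3907] gap 1.0
False
in t 18.66 U [-0.106  -0.1128  0.0861] F [-0.2986  1.1906 -0.2597] gap 1.0
False t 18.94 U [-0.1062 -0.1087  0.0859] F [-0.2755 -0.7674 -0.4454] gap 1.0
False t 19.23 U [-0.106  -0.1047  0.086 ] F [-0.4497  0.3142 -0.3695] gap 1.0
False t 19.51 U [-0.106  -0.1007  0.086 ] F [-0.578   0.5352 -0.4201] gap 1.0
False t 19.79 U [-0.106  -0.0967  0.086 ] F [ 0.2825  0.204  -0.5115] gap 1.0
False t 20.07 U [-0.106  -0.0928  0.086 ] F [0.4734 0.1669 0.0468] gap 1.0
False t 20.36 U [-0.106  -0.0887  0.086 ] F [ 0.4527 -0.1464 -0.2301] gap 1.0
False t 20.64 U [-0.106  -0.0847  0.086 ] F [0.4061 0.1177 0.0026] gap 1.0
False t 20.93 U [-0.106  -0.0807  0.086 ] F [ 0.1487 -0.3009  0.045 ] gap 1.0
False t 21.21 U [-0.106  -0.0767  0.086 ] F [ 0.6026 -0.1616 -0.453 ] gap 1.0
False t 21.49 U [-0.106  -0.0727  0.086 ] F [-0.6096  0.8439  0.9227] gap 1.0
False t 21.77 U [-0.106  -0.0687  0.086 ] F [ 0.1344  0.0807 -0.1326] gap 1.0
False t 22.06 U [-0
[... 211 characters left out ...]

False t 22.91 U [-0.106  -0.0527  0.086 ] F [-0.6022  0.7203 -0.0778] gap 1.0
False t 23.19 U [-0.106  -0.0487  0.086 ] F [-1.0712 -0.386  -0.6402] gap 1.0
False t 23.48 U [-0.106  -0.0447  0.086 ] F [-0.3859  0.3979  0.3107] gap 1.0
False t 23.76 U [-0.106  -0.0407  0.086 ] F [-0.0638  0.2929  0.2542] gap 1.0
False t 24.04 U [-0.1061 -0.0369  0.0859] F [-1.0163 -2.3699 -0.9014] gap 1.0
False t 24.32 U [-0.1061 -0.0328  0.0859] F [-1.9891 -2.2173 -1.3867] gap 1.0
False t 24.61 U [-0.106  -0.0287  0.086 ] F [-0.3016 -1.8428 -0.9428] gap 1.0
False t 24.89 U [-0.106  -0.0247  0.086 ] F [-1.9522 -2.6759 -0.5875] gap 1.0
True t 25.1 U [-0.1061 -0.0221  0.0858] F [-1.3484 -3.9564  1.6329] gap 1.0
```

The paddle was met at y≈-0.038 and is now pushed about 16 mm (roughly 17 mm of travel). I'll raise the lid while holding it there.

```bash
python3 - <<'E'
from h import *
y=-.0222; z=.086
while z<.125:
    z+=.003; g=env.movel(U(-.106,y,z),.03,guard=8); stat(g)
    if g or F()[2]<-12 or abs(F()[1])>9: break
E
```

```text
False t 25.38 U [-0.1059 -0.0222  0.0893] F [-0.8051 -2.2024 -0.5651] gap 1.0
False t 25.62 U [-0.106  -0.0222  0.0922] F [-0.798  -4.025  -0.5368] gap 1.0
False t 25.88 U [-0.1061 -0.0222  0.0948] F [ 0.4106 -3.799  -4.2591] gap 1.01
False t 26.12 U [-0.106  -0.0222  0.0977] F [ 1.9735 -3.5109 -7.3005] gap 1.0
False t 26.38 U [-0.106  -0.0222  0.1011] F [ 2.7989 -2.5957 -6.5963] gap 1.0
False t 26.62 U [-0.106  -0.0222  0.1043] F [ 1.4488 -2.9301 -6.4397] gap 1.0
False t 26.88 U [-0.106  -0.0222  0.1073] F [ 1.8143 -2.9615 -6.0787] gap 1.0
False t 27.12 U [-0.106  -0.0222  0.1103] F [ 1.8362 -2.7809 -6.7358] gap 1.0
False t 27.38 U [-0.106  -0.0222  0.1133] F [ 2.062  -2.3545 -6.4438] gap 1.0
False t 27.62 U [-0.106  -0.0222  0.1163] F [ 1.5742 -3.4072 -6.8635] gap 1.0
False t 27.88 U [-0.106  -0.0222  0.1193] F [ 1.0951 -2.4654 -6.4638] gap 1.0
False t 28.12 U [-0.106  -0.0222  0.1223] F [ 1.8287 -2.4348 -6.3377] gap 1.0
False t 28.38 U [-0.106  -0.0222  0.1253] F [ 2.2206 -2.1708 -6.4664] gap 1.0
```

The lid went past the catch at a steady ~6.5 N. Now I'll swing it up along the arc.

```bash
python3 - <<'E'
from h import *
P=lambda a:U(.11-.228*np.cos(a)+.013,-.0222,.11+.228*np.sin(a)-.038)
A=[.3,.4,.5,.6,.7,.8,.9,1.0,1.06]
print([kinematics.ik(P(a),flat()) is not None for a in A])
for a in A:
    g=env.movel(P(a),.06,guard=12); stat(a,g)
    if g: break
E
```

```text
[True, True, True, True, True, True, True, True, True]
0.3 True t 28.64 U [-0.1009 -0.0225  0.1316] F [-1.461  -2.2419 -1.8013] gap 1.0
```

The lower finger was still level with the front wall and brushed it. I'll go straight up first, then arc.

```bash
python3 - <<'E'
from h import *
P=lambda a:U(.11-.228*np.cos(a)+.013,-.0222,.11+.228*np.sin(a)-.038)
for p,n in [(U(-.106,-.0222,.134),'s'),(U(-.105,-.0222,.15),'s'),(U(-.104,-.0222,.164),'s')]+[(P(a),a) for a in (.46,.55,.65,.75,.85,.95,1.06)]:
    g=env.movel(p,.06,guard=12); stat(n,g)
    if g: break
E
```

```text
s False t 28.9 U [-0.1062 -0.0222  0.1349] F [-4.922  -2.323   1.5293] gap 1.0
s False t 29.32 U [-0.1049 -0.022   0.1505] F [ 0.2004  0.3525 -2.501 ] gap 1.0
s False t 29.7 U [-0.104  -0.0221  0.1643] F [ 1.1919  1.3108 -3.142 ] gap 1.0
0.46 True t 30.05 U [-0.089  -0.0222  0.1694] F [-8.5505 -1.4838  2.6843] gap 1.0
```

```bash
python3 - <<'E'
from h import *
import cv2
e=eyes.grab_frame("side");stat()
cv2.imwrite("pics/e3.png",cv2.resize(np.clip(e["frame"][40:260,230:480,::-1]*1.6,0,255).astype(np.uint8),(680,598),interpolation=cv2.INTER_CUBIC))
E
```

```text
t 30.1 U [-0.0892 -0.0222  0.1692] F [-6.3349 -0.9312  1.1076] gap 1.0
```

View pics/e3.png

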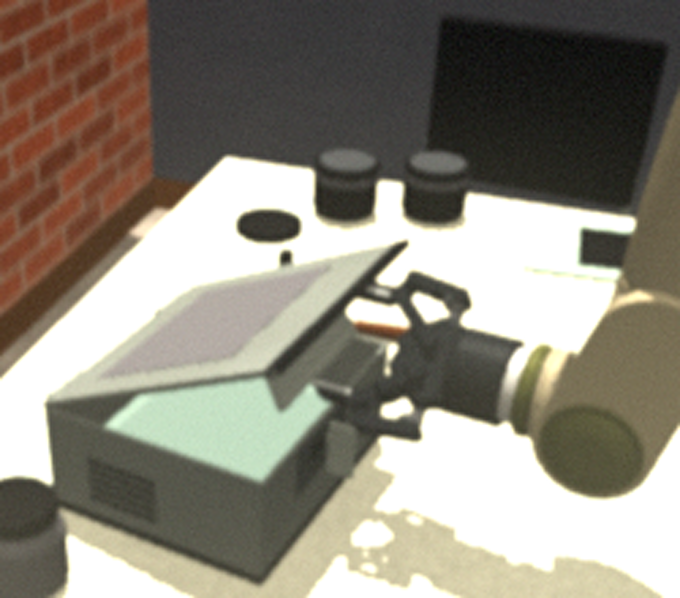

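The side view shows the lid at about 0.4 rad. The paddle has sprung back at (340,445), and the lower finger tip at (330,390) sits by the rim of the box. I'll back off and follow a larger radius nearer the lip.

```bash
python3 - <<'E'
from h import *
P=lambda a,r=.243:U(.11-r*np.cos(a)+.013,-.0222,.11+r*np.sin(a)-.038)
A=[.45,.52,.6,.7,.8,.9,1.0,1.06]
print([kinematics.ik(P(a),flat()) is not None for a in A])
env.movel(U(-.104,-.0222,.168),.06); stat("back")
for a in A:
    g=env.movel(P(a),.06,guard=12); stat(a,g)
    if g: break
E
```

```text
[True, True, True, True, True, True, True, True]
back t 30.5 U [-0.1041 -0.0222  0.168 ] F [0.4534 0.2809 0.7633] gap 1.0
0.45 False t 30.86 U [-0.0957 -0.0222  0.1779] F [-0.1399 -0.0243 -0.7665] gap 1.0
0.52 False t 31.29 U [-0.0879 -0.0222  0.1928] F [ 0.2147 -0.1888 -0.9022] gap 1.0
0.6 True t 31.58 U [-0.0821 -0.0221  0.2028] F [-5.846  -1.8456  3.3926] gap 1.0
```

```bash
python3 - <<'E'
from h import *
import cv2
e=eyes.grab_frame("side");d=eyes.grab_frame("scene");stat()
pickle.dump(e,open("pics/e4.pkl","wb"))
f=lambda i:cv2.resize(np.clip(i[:,:,::-1]*1.7,0,255).astype(np.uint8),None,fx=3.3,fy=3.3,interpolation=cv2.INTER_CUBIC)
a=f(e["frame"][100:220,315:435]);b=f(d["frame"][130:250,240:360])
cv2.imwrite("pics/e4.png",np.hstack([a,b]))
def yp(uv,y):
    o,v=ray(e,uv);o=inU(o);v=Ru.inv().apply(v);return o+v*(y-o[1])/v[1]
for n,uv,y in [("FR old",(378.9,129.3),-.13),("FL old",(230+265*.3676,40+372*.3676),.13)]:
    p=yp(uv,y);print(n,p,np.arctan2(p[2]-.11,.11-p[0]),np.hypot(p[2]-.11,.11-p[0]))
E
```

```text
t 31.68 U [-0.0823 -0.0221  0.2021] F [-5.1206 -1.7297  2.2877] gap 1.0
FR old [-0.1205 -0.13    0.2186] 0.4401048869362403 0.25482498031451417
FL old [-0.1146  0.13    0.2182] 0.4489972943604031 0.2492731461784089
```

View pics/e4.png

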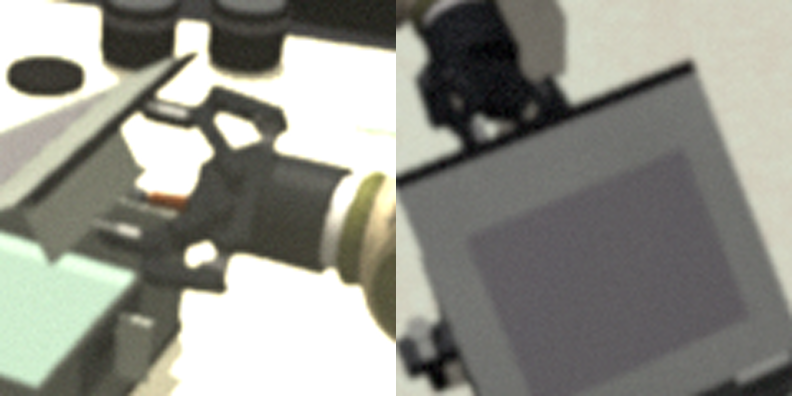

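The lid has a skirt hanging behind the lip pocket, at (50,230)–(130,150) in the left crop, and the tips are pushing on it. I'll finish with shut fingers in the pocket near the lip, with the tool pitched along with the lid. First I'll check reach.

```bash
cat >> h.py <<'E'
HZ=np.array([.11,.11])
def pose(a,p,r=.237,h=.012,y=-.03,roll=T):
    x,z=HZ+r*np.array([-np.cos(a),np.sin(a)])+h*np.array([-np.sin(a),-np.cos(a)])
    R=Ro.from_rotvec([0,p,0]); return U(x,y,z),quat(R.apply([1,0,0]),R.apply([0,np.sin(roll),-np.cos(roll)]))
E
python3 - <<'E'
from h import *
e=pickle.load(open("pics/e4.pkl","rb"))
o,v=ray(e,(315+195/3.3,100+55/3.3));o=inU(o);v=Ru.inv().apply(v);p=o+v*(-.13-o[1])/v[1]
print("FR",p,np.arctan2(p[2]-.11,.11-p[0]),np.hypot(p[2]-.11,.11-p[0]))
for pp in (.2,.4,.6,.8,1.0):
  for a in (.5,.75,1.05): print(pp,a,kinematics.ik(*pose(a,pp)),kinematics.ik(*pose(a,pp,.29,.03)) is not None)
E
```

```text
FR [-0.1046 -0.13    0.2487] 0.5738492352372928 0.2555790630453072
0.2 0.5 [-0.2341  0.2772  2.3166  3.0434  0.8248  0.9248] True
0.2 0.75 [-0.2268  0.196   2.1992  3.0307  0.6269  0.9494] True
0.2 1.05 [-0.2176  0.201   2.0179  3.0131  0.451   0.9771] True
0.4 0.5 [-0.2305  0.166   2.2433  2.9906  0.442   0.9821] True
0.4 0.75 [-0.2239  0.1196  2.1124  2.9186  0.2668  1.0633] True
0.4 1.05 [-0.2154  0.1532  1.9213  2.6855  0.1149  1.3048] True
0.6 0.5 [-0.2254  0.1132  2.1372  2.5431  0.095   1.4324] True
0.6 0.75 [-0.2197  0.0945  1.9962  0.5434  0.0945 -2.8438] True
0.6 1.05 [-0.2122  0.1493  1.7955  0.1876  0.2305 -2.4809] True
0.8 0.5 [-0.2196  0.1127  2.0087  0.1645  0.2536 -2.4706] True
0.8 0.75 [-0.2148  0.1138  1.8591  0.0971  0.4003 -2.3974] True
0.8 1.05 [-0.2085  0.1839  1.6474  0.0648  0.541  -2.3589] True
1.0 0.5 [-0.2138  0.1527  1.8656  0.0547  0.5538 -2.3603] True
1.0 0.75 [-0.2099  0.1678  1.7076  0.0416  0.6963 -2.3424] True
1.0 1.05 [-0.2046  0.2498  1.4818  0.032   0.8399 -2.3273] True
```

```bash
python3 - <<'E'
from h import *
R2=T+np.pi
print(kinematics.ik(*pose(.57,.85,roll=R2)),kinematics.ik(*pose(1.05,.85,roll=R2)))
env.movel(U(-.16,-.0222,.202),.1,guard=None); env.close_gripper(20); stat("back")
p,q=pose(.57,.85,.32,.06,roll=R2); env.reach(p,q); stat("pre",monitor.sense()["joints"])
g=env.movel(pose(.57,.85,.237,.03)[0],.1,guard=8); stat("under",g)
g=env.movel(pose(.57,.85,.237,.005)[0],.04,guard=3); stat("touch",g)
E
```

```text
[-0.217   0.1147  1.9348  0.102   0.3738  0.7352] [-0.2075  0.1977  1.6075  0.0536  0.6169  0.7937]
back t 33.38 U [-0.16   -0.0222  0.202 ] F [ 0.8211 -0.7178  0.3875] gap 0.0
pre [-0.2357 -0.1146  2.1517  0.1314  0.389   0.6948] t 35.88 U [-0.192  -0.0299  0.2318] F [-0.039   0.3045 -0.3342] gap -0.0
under False t 36.92 U [-0.106  -0.0299  0.2127] F [-0.6463 -0.4919 -0.4654] gap 0.0
touch True t 37.31 U [-0.1002 -0.0299  0.2215] F [0.2314 0.1629 0.0838] gap 0.0
```

```bash
python3 - <<'E'
from h import *
for a in (.62,.68,.75,.82,.89,.96,1.03,1.07):
    h=max(.0195-(a-.57)*.028,.0115)
    g=env.movel(pose(a,.85,.237,h)[0],.06,guard=12); stat(a,g)
    if g: break
E
```

```text
0.62 False t 37.7 U [-0.0931 -0.03    0.2334] F [-0.7084  0.3791 -1.1442] gap -0.0
0.68 False t 38.12 U [-0.084  -0.0301  0.2472] F [-0.4877  0.5273 -0.9719] gap -0.0
0.75 False t 38.58 U [-0.0727 -0.0301  0.2618] F [ 0.7845 -0.3071 -0.643 ] gap 0.0
0.82 False t 39.03 U [-0.0604 -0.03    0.2754] F [0.2411 0.3989 0.4847] gap -0.0
0.89 False t 39.48 U [-0.0478 -0.03    0.2874] F [-0.3735 -0.0634  0.2071] gap -0.0
0.96 False t 39.9 U [-0.035 -0.03   0.298] F [-0.8985 -0.8589 -0.9082] gap -0.0
1.03 False t 40.33 U [-0.0216 -0.03    0.3077] F [ 0.1217 -0.1301  0.0819] gap 0.0
1.07 False t 40.63 U [-0.0137 -0.03    0.3126] F [ 0.0764 -0.2056 -1.0044] gap 0.0
```

Forces are low, so I'll check where the lid is.

```bash
python3 - <<'E'
from h import *
import cv2
e=eyes.grab_frame("side");pickle.dump(e,open("pics/e5.pkl","wb"))
cv2.imwrite("pics/e5.png",cv2.resize(np.clip(e["frame"][40:260,230:480,::-1]*1.6,0,255).astype(np.uint8),(680,598),interpolation=cv2.INTER_CUBIC))
E
```

```text
(no output)
```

View pics/e5.png

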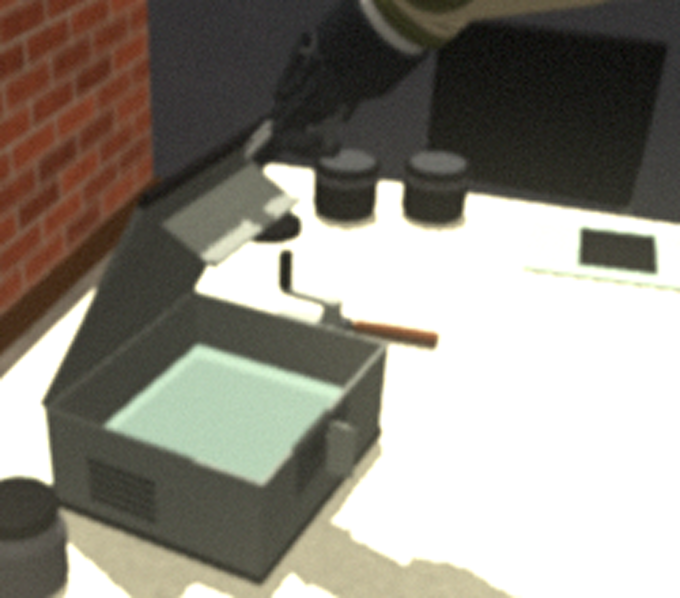

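The lid stands well open, with its left lip corner at (140,207) and the paddle sprung back at (340,448). I'll confirm the angle and back away.

```bash
python3 - <<'E'
from h import *
import cv2
def ang(e,px,off):
    o,v=ray(e,px);o=inU(o);v=Ru.inv().apply(v);p=o+v*(.13-o[1])/v[1];return p,np.arctan2(p[2]-.11,.11-p[0]),np.hypot(p[2]-.11,.11-p[0])
print(ang(pickle.load(open("pics/e5.pkl","rb")),(230+140*.3676,40+207*.3676),0))
env.movel(pose(1.07,.85,.24,.03)[0],.05); stat("off")
env.movel(pose(1.07,.85,.33,.06)[0],.12); stat("out")
env.hold(.5)
e=eyes.grab_frame("side");pickle.dump(e,open("pics/e6.pkl","wb"))
cv2.imwrite("pics/e6.png",cv2.resize(np.clip(e["frame"][40:260,230:480,::-1]*1.6,0,255).astype(np.uint8),(680,598),interpolation=cv2.INTER_CUBIC))
E
```

```text
(array([-0.007 ,  0.13  ,  0.3268]), np.float64(1.0758240787570446), np.float64(0.24641127624020784))
off t 41.21 U [-0.0316 -0.03    0.3064] F [ 0.1355  0.7643 -0.3684] gap -0.0
out t 42.15 U [-0.1009 -0.03    0.3699] F [-0.1306 -0.6508  0.1798] gap -0.0
```

View pics/e6.png

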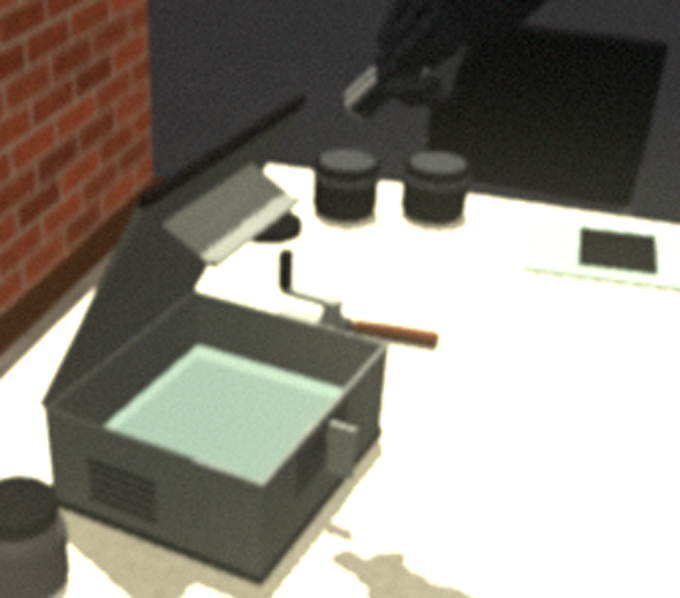

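The lid stands at about 1.07 rad, with its lip corner unmoved at (140,207). The gripper at (360,95) is clear, and the paddle and latch are in place.

```bash
python3 -c "
from h import *
print(job.hand_in())"
```

```text
the job is handed in; nothing more can be done
None
```

I've handed the job in: the lid stands open by itself at about 1.07 rad (61°), the latch is swung to about 1.5 rad, the catch paddle looks sprung back and the gripper is clear; no verdict came back.

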